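# Bring a board's pad under the paste nozzle

### The arm

A 6-joint arm with a two-finger parallel gripper is mounted at the origin on a cart in front of the work surface, level with it; the furniture and walls round the work are solid. World frame = base frame: x ahead of the robot, y to its left, z up, the work surface at z = 0. Lengths are in mm, angles in rad, forces in N, time in s.
With the tool pointing down it reaches from about 350 to 975 mm from the base axis. Payload 7.1 kg.
Tool frame: the origin (TCP) lies on the front face of the gripper's body, between the roots of the fingers; the fingertips stand 80 mm ahead of it and the grasp point (between the pads) lies 61 mm ahead of it (env.tips_ahead is the distance from the TCP to the fingertips, in mm); z points along the fingers, y is the line along which they close (so a half turn about z gives the same grasp; the last joint's range is limited). The gripper opens to 88 mm and grips with 3 to 60 N. Pads are 20 mm wide; open, the fingers measure 115 mm over their backs; the gripper's body (75 mm by 178 mm) begins 61 mm behind the grasp point.
Start: joints at [-0.019, 0.423, 1.63, -0, 1.089, -0.019], TCP at [624.984, 0.026, 302.675] pointing down, gripper open.
Joint ranges: [-3, 3], [-0.9, 2.11], [0.09, 2.58], [-1.31, 4.45], [0.11, 2.69], [-2.54, 2.54]. Speed limits (rad/s): [2.39, 2.39, 3.01, 3.14, 3.14, 3.14].

### API

Orientations are given as a unit quaternion [x, y, z, w].
In Python, from station import env, set_gripper, viewer, workorder gives the robot as it stands. Calls block until the motion is done:
- env.reach(position, orientation): joint-space move of the TCP to a pose.
- env.move_l(position, rot=None, rate=150, f_stop=None): straight line of the TCP; rot=None keeps the orientation; rate is the mean speed in mm/s. With f_stop (N) it stops when the force on the tool has changed by that much, and returns True; else False.
- env.move_joints(angles): joint-space move.
- set_gripper(opening): finger opening in mm; the grip force is fixed at half the most; returns when the fingers have stopped.
- env.hold(seconds).
- env.ik(position, orientation): joint angles nearest the present ones, or None.
- env.read_state(): the state.
- viewer.camera(name): name is "scene" or "side" or "wrist"; returns the picture (480x640x3 uint8, blue, green, red); there is no depth.
- viewer.camera_params(name): a dict with "fx", "fy", "cx", "cy" (pixels), "dist" ([k1, k2, p1, p2, k3] as OpenCV has them; the pictures are not rectified), "pose" (4x4, takes a point from camera to world coordinates); the wrist camera has in their place "tool_from_camera" (4x4, takes a point from camera to tool coordinates, whose origin is the TCP and whose axes are the flange's). Camera axes: x right, y up, looking along -z (the intrinsics and any distortion apply to the point x, -y, -z); pixel columns grow to the right and rows downward; lengths in mm; the calibration is good to about 2 mm. A picture is of the moment at which its call begins: read the wrist's pose just before it. camera_params takes no time and is no camera call.
A pose or a line that the arm cannot do raises env.IKError and nothing moves.
- workorder.sign_off(): hands the job in; it is judged then, once.
The state is a dict: "time_s": time; "qpos": joint angles; "dq": joint speeds; "tau": joint torques, N m; "tool_pos": TCP position; "orientation": TCP orientation; "force": force on the tool from outside, world axes, zero at the start; "wrist_torque": the same for the moment, N m; "width": finger opening in mm; "grip_force": force on a finger pad.
Only numpy, scipy, OpenCV 4.12 (cv2) and the standard library are available. Lean on these libraries where they do the work, as an engineer would, in place of code of your own. Each camera call takes 0.05 s, during which the arm holds its last target. There are 200 camera calls.

### The job

Two circuit boards lie on the worktop, each fixed to a flat carrier plate with a black upright grip bar. Slide the carrier of the board that has the long black pin header along the worktop until the round copper pad on that board is centred under the nozzle tip of the syringe stand, and let go. Keep the carrier flat on the worktop, do not bump the stand, and leave the other carrier where it is.

Things in the scene. Friction and masses are not known exactly. Their poses are not given: they have to be found in the camera images.
- work_spot (a point): Centre of the round copper pad (16 mm, in a thin white ring; a flat mark) on the board with the black pin header (strip 52 x 5 mm, 8 mm high, near the grip bar). It lies 12 mm above the worktop and, from the bar's centre, 117 mm along +x and 15 mm along +y of the carrier, whose axes it has.
- work_grip (a point): Upright black grip bar of that board's carrier, point 36 mm above the worktop. Bar: 50 mm long (carrier x), 14 mm thick (y), from 8 to 52 mm up; pinch it across y. Axes: x from bar to board, z up. The carrier is loose, about 0.4 kg, flat below, 8 mm thick: a tongue 50 mm wide under the bar, then a plate 104 (x) by 112 mm centred 95 mm along +x; with board at most 22 mm high.
- stand: Fixed syringe stand. Origin: the point ON THE WORKTOP straight below the nozzle tip, which hangs 45 mm above it. The arm (100 mm up) runs along the stand's +x, away from the robot, to a column at 102 mm on a base 100 mm wide that begins 74 mm from the origin; syringe and column reach 180 mm up. Under the tip it is free towards the robot and to both sides.
- spare_grip (a point): Grip bar (36 mm up, same axes) of the other carrier: same make and same copper pad, but its board is flat, without the black pin header. To be left alone.

How it is judged:
By the outcome, as a careful person would: the job done as asked, in the order asked, and still so for the second after the job is handed in, with the robot touching nothing.
It also fails if it takes over 40 s, if anything falls off the work surface, if the arm or the gripper's body presses on something with over 40 N, if the wrist force passes 120 N, or if a joint passes its speed limit or range.

## Working session

There is one attempt and no reset: what is moved stays moved. The work goes in short steps, each a Python script; the robot and the scene stay as the last script left them, time stands still between calls to the robot, and variables do not carry over. Pictures are saved under pics/ and viewed, at most 10 in all, crops included, and the job is handed in when it is done.

```bash
mkdir -p pics
python3 - <<'E'
from station import env,viewer
import cv2,numpy as np
for n in("scene","side"):
    cv2.imwrite(f"pics/{n}0.png",viewer.camera(n))
    print(n,viewer.camera_params(n))
print(viewer.camera_params("wrist"));print(env.read_state())
E
```

```text
scene {'fx': 595.986543087947, 'fy': 595.986543087947, 'cx': 313.8994214950232, 'cy': 240.53908381738984, 'dist': array([-0.18791572,  0.        ,  0.        ,  0.        ,  0.        ]), 'pose': array([[ 5.24551784e-01,  6.23771420e-01, -5.79443389e-01,
        -2.22864439e+02],
       [-8.51286266e-01,  3.74256403e-01, -3.67755134e-01,
        -5.01680503e+02],
       [-1.25347435e-02,  6.86178811e-01,  7.27324907e-01,
         1.03205661e+03],
       [ 0.00000000e+00,  0.00000000e+00,  0.00000000e+00,
         1.00000000e+00]])}
side {'fx': 583.0050689476155, 'fy': 583.0050689476155, 'cx': 316.92891207485235, 'cy': 241.68286849495843, 'dist': array([-0.00453842,  0.        ,  0.        ,  0.        ,  0.        ]), 'pose': array([[-9.17849159e-01,  2.15907190e-01, -3.33072074e-01,
         1.30657923e+02],
       [-3.96533843e-01, -4.61309914e-01,  7.93696463e-01,
         9.24646185e+02],
       [ 1.77153236e-02,  8.60567980e-01,  5.09027424e-01,
         6.25372095e+02],
       [ 0.00000000e+00,  0.00000000e+00,  0.00000000e+00,
         1.00000000e+00]])}
{'fx': 333.09886732957
[... 516 characters left out ...]
]])}
{'time_s': 0.1, 'qpos': array([-1.89835526e-02,  4.23723705e-01,  1.63063590e+00, -1.30146978e-05,
        1.08860441e+00, -1.90077664e-02]), 'dq': array([-0.00110959,  0.00059564, -0.00217689,  0.00125121,  0.0012489 ,
        0.00039203]), 'tau': array([ 6.49496542e-04, -5.45618248e+01, -2.74323839e+01,  6.46709581e-02,
        1.88581715e-02,  1.54216096e-06]), 'tool_pos': array([6.24591918e+02, 4.10980544e-02, 3.01996012e+02]), 'orientation': array([ 7.07095917e-01,  7.07117312e-01, -4.79705108e-04, -4.89975009e-04]), 'force': array([ 0.80088454, -0.05242434,  0.01222635]), 'wrist_torque': array([ 0.01912217,  0.02266442, -0.02192276]), 'grip_force': 0.0, 'width': 87.73411631228198}
```

View pics/scene0.png

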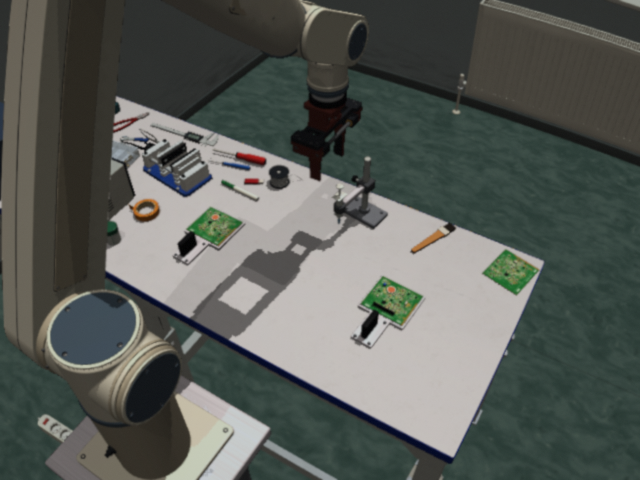

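View pics/side0.png

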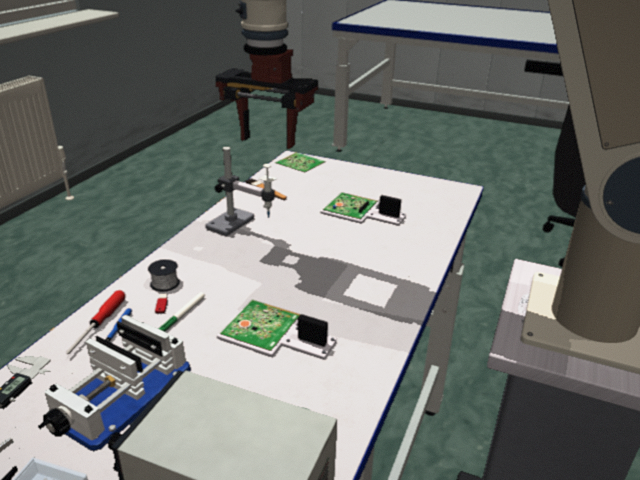

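The scene picture shows the header board on the right, with its pad at about (392,290), bar at (370,323) and the header as a dark strip at (383,309). The side picture has its pad at about (343,205), bar at (391,207), and the nozzle tip at about (268,217). I'll enlarge these areas next.

```bash
cat > h.py <<'E'
import numpy as np,cv2
from station import env,set_gripper,viewer,workorder
from scipy.spatial.transform import Rotation as R
def pose(name,st=None):
    p=viewer.camera_params(name)
    if name!="wrist": return p,p["pose"]
    T=np.eye(4);T[:3,:3]=R.from_quat(st["orientation"]).as_matrix();T[:3,3]=st["tool_pos"]
    return p,T@p["tool_from_camera"]
def ray(name,uv,st=None):
    p,T=pose(name,st)
    K=np.array([[p["fx"],0,p["cx"]],[0,p["fy"],p["cy"]],[0,0,1]])
    x,y=cv2.undistortPoints(np.array([[uv]],float),K,p["dist"])[0,0]
    return T[:3,3],T[:3,:3]@np.array([x,-y,-1])
def atz(name,uv,z,st=None):
    o,d=ray(name,uv,st);return o+d*(z-o[2])/d[2]
def tri(*rs):
    A=0;b=0
    for o,d in rs:
        d=d/np.linalg.norm(d);P=np.eye(3)-np.outer(d,d);A=A+P;b=b+P@o
    return np.linalg.solve(A,b)
def proj(name,X,st=None):
    p,T=pose(name,st);c=T[:3,:3].T@(np.asarray(X,float)-T[:3,3])
    K=np.array([[p["fx"],0,p["cx"]],[0,p["fy"],p["cy"]],[0,0,1]])
    return cv2.projectPoints(np.array([[c[0],-c[1],-c[2]]]),np.zeros(3),np.zeros(3),K,p["dist"])[0].ravel()
E
python3 - <<'E'
from h import *
np.set_printoptions(precision=1,suppress=True)
print("pad",atz("scene",(392,290),12),atz("side",(343,205),12))
print("bar",atz("scene",(370,323),36),atz("side",(391,207),36))
print("tip",atz("scene",(338,212),45),atz("side",(268,217),45))
a=cv2.imread("pics/scene0.png");b=cv2.imread("pics/side0.png")
f=lambda i,x,y:cv2.resize(i[y:y+75,x:x+100],None,fx=4,fy=4,interpolation=cv2.INTER_CUBIC)
cv2.imwrite("pics/c1.png",np.vstack([np.hstack([f(a,300,150),f(a,340,270)]),np.hstack([f(b,205,150),f(b,315,170)])]))
E
```

```text
pad [ 551.1 -210.4   12. ] [ 543.5 -210.6   12. ]
bar [ 432.7 -217.4   36. ] [ 427.3 -202.8   36. ]
tip [672.7  -2.8  45. ] [643.9 -30.2  45. ]
```

View pics/c1.png

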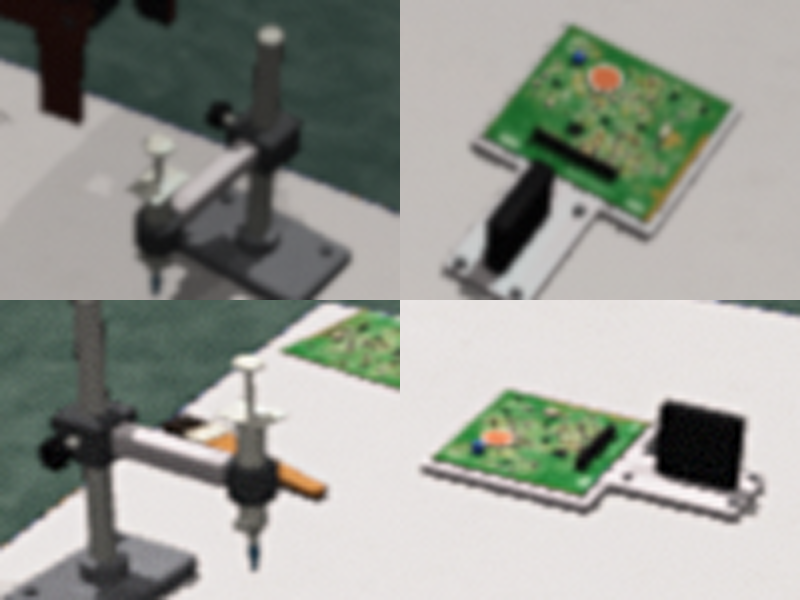

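In the enlarged crops, the pad is at scene (391.5,289.5) and side (339.2,204.5). The nozzle tip is at scene (338.8,223) and side (268.5,217.5). The header board is confirmed as the right-hand one.

Run:
```python
from h import *
np.set_printoptions(precision=1,suppress=True)
T=lambda a,b:tri(ray("scene",a),ray("side",b))
tip=T((338.8,223),(268.5,217.5))
print("tip",tip);print("pad",T((391.5,289.5),(339.2,204.5)));print("bar",T((369.5,324.5),(390,206)))
print("column",atz("scene",(367.5,158),180),atz("side",(227.5,148),180))
# wrist view: above between
q=R.from_matrix(np.array([[1,0,0],[0,-1,0],[0,0,-1]]).T).as_quat()
env.reach([440,-205,260],q);env.hold(.3)
st=env.read_state();cv2.imwrite("pics/w1.png",viewer.camera("wrist"))
np.save("w1.npy",np.r_[st["tool_pos"],st["orientation"]]);print(st["tool_pos"],st["time_s"],st["qpos"])
for X in([548,-210,12],[430,-210,36],tip):print(proj("wrist",X,st))
```

```text
tip [639.5 -24.2  47.6]
pad [ 552.  -208.8   12.1]
bar [ 433.1 -216.7   30.5]
column [737.9 -40.1 180. ] [737.2 -37.8 180. ]
[ 440.5 -204.6  260. ] 1.4833 [-0.5  0.3  2.   0.   0.9  1.1]
[329.2 103.2]
[328.9 231.6]
[ 98.2 -17. ]
```

View pics/w1.png

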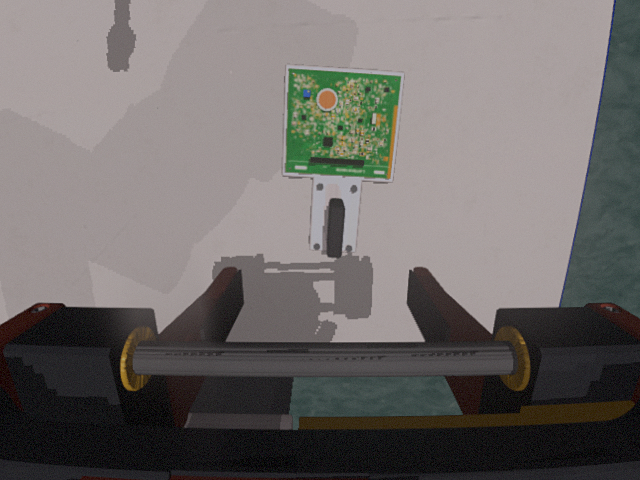

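The wrist picture shows the header board: pad at (327,99.5), plate corners about (287,65), (404,73), (397,183) and (282,177), bar at about (336,228).

Run:
```python
from h import *
np.set_printoptions(precision=2,suppress=True)
v=np.load("w1.npy");st=dict(tool_pos=v[:3],orientation=v[3:])
pad=atz("wrist",(327,99.5),12,st)
c=np.array([atz("wrist",u,8,st)[:2] for u in((287,65),(404,73),(397,183),(282,177))])
print(pad,c)
d=[c[0]-c[3],c[1]-c[2]];e=[c[0]-c[1],c[3]-c[2]]
print("x yaw",[np.degrees(np.arctan2(a[1],a[0])) for a in d],"y yaw",[np.degrees(np.arctan2(-a[0],a[1])) for a in e])
print("len",[np.linalg.norm(a) for a in d+e],"ctr",c.mean(0))
b=atz("wrist",(338,200),52,st),atz("wrist",(335,256),45,st);print(b)
s=[atz("wrist",u,8,st)[:2] for u in((320,187),(353,189),(349,249),(317,247))];print(np.array(s))
for y in(2,3,4,5,6):
    a=np.radians(y);print(y,pad[:2]-[[np.cos(a)*117-np.sin(a)*15,np.sin(a)*117+np.cos(a)*15]],c.mean(0)-95*np.array([np.cos(a),np.sin(a)]))
```

```text
[ 551.29 -207.9    12.  ] [[ 582.1  -170.8 ]
 [ 575.74 -279.59]
 [ 473.05 -278.58]
 [ 478.7  -163.25]]
x yaw [np.float64(-4.176951498038264), np.float64(-0.5673862469739889)] y yaw [np.float64(-3.346747978190166), np.float64(-2.802347705310549)]
len [np.float64(103.67883845081509), np.float64(102.69170421858794), np.float64(108.9745548459893), np.float64(115.46151804214446)] ctr [ 527.4  -223.06]
(array([ 463.34, -217.7 ,   52.  ]), array([ 408.47, -215.84,   45.  ]))
[[ 468.73 -201.2 ]
 [ 466.81 -234.44]
 [ 403.14 -231.8 ]
 [ 405.3  -197.92]]
2 [[ 434.88 -226.98]] [ 432.46 -226.37]
3 [[ 435.23 -229.01]] [ 432.53 -228.03]
4 [[ 435.62 -231.03]] [ 432.63 -229.68]
5 [[ 436.04 -233.04]] [ 432.76 -231.34]
6 [[ 436.5  -235.05]] [ 432.92 -232.99]
```

Everything agrees: yaw is about -3°, the bar is at (433.7,-216.8) (triangulation gave 433.1,-216.7), and the column is 99 mm from the tip against 102 expected. Next I grasp the bar and slide the carrier.

Run:
```python
from h import *
np.set_printoptions(precision=2,suppress=True)
a=np.radians(-3);c,s=np.cos(a),np.sin(a)
q=R.from_matrix(np.array([[c,s,0],[s,-c,0],[0,0,-1.]])).as_quat()
env.reach([433.7,-216.8,180],q)
print(env.move_l([433.7,-216.8,97],rate=80,f_stop=15))
set_gripper(0);st=env.read_state();print(st["width"],st["grip_force"],st["force"],st["tool_pos"])
p=st["tool_pos"]
off=np.array([639.5-551.4,-24.2+207.95,0])
tgt=np.array([433.7,-216.8,97])+off
print(env.move_l(tgt,rate=70,f_stop=30));env.hold(.3)
st=env.read_state();print(st["force"],st["tool_pos"],st["width"],st["time_s"])
I={n:viewer.camera(n) for n in("scene","side","wrist")}
np.save("w2.npy",np.r_[st["tool_pos"],st["orientation"]])
for n in I:cv2.imwrite(f"pics/{n}2.png",I[n])
f=lambda n,X:(lambda u:cv2.resize(I[n][u[1]-37:u[1]+38,u[0]-50:u[0]+50],(400,300),interpolation=cv2.INTER_CUBIC))(u) if not print(n,u:=proj(n,X,st).astype(int)) else 0
X=[639.5,-24.2,25]
cv2.imwrite("pics/c2.png",np.vstack([np.hstack([f("scene",X),f("side",X)]),cv2.resize(I["wrist"][:240],(800,300))]))
```

```text
False
13.819509382010407 29.97825711965561 [ 0.06  0.43 -0.25] [ 433.59 -216.68   96.99]
False
[-0.67 -1.3  -1.84] [521.77 -33.08  96.97] 14.036020746058592 7.6167
scene [338 229]
side [268 227]
```

View pics/c2.png

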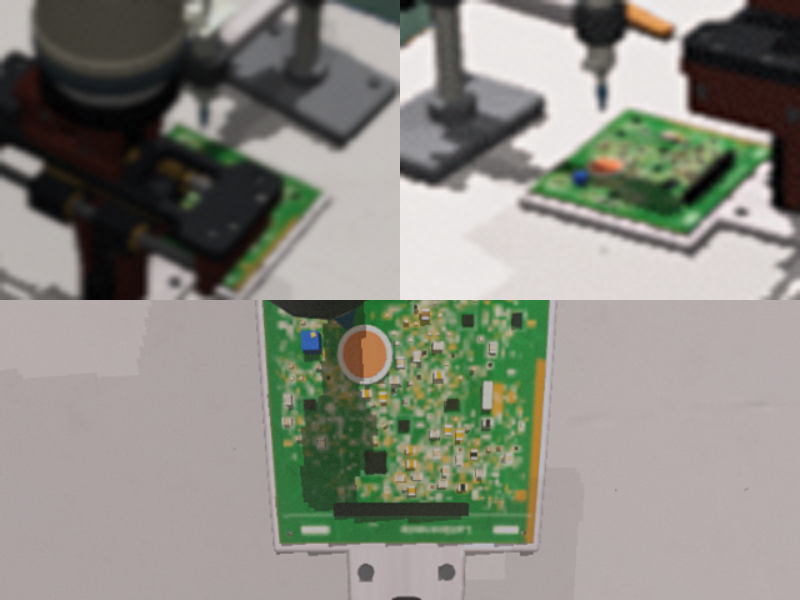

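The scene view has the pad hidden behind the gripper. In the side crop the tip is at (268.5,217) and the pad at (270,231). The wrist view shows the pad at about (292,42) with the tip near (277,20), so I'll enlarge that area.

Run:
```python
from h import *
np.set_printoptions(precision=2,suppress=True)
w=cv2.imread("pics/wrist2.png")
cv2.imwrite("pics/c3.png",cv2.resize(w[0:75,240:340],(800,600),interpolation=cv2.INTER_CUBIC))
v=np.load("w2.npy");st=dict(tool_pos=v[:3],orientation=v[3:])
print("side pad",atz("side",(270,231.2),12),"tip",atz("side",(268.5,217.3),45))
print("wrist pad",atz("wrist",(292,42.5),12,st),"tip",atz("wrist",(277,20),45,st), proj("wrist",[639.5,-24.2,45],st))
```

```text
side pad [639.76 -29.62  12.  ] tip [642.34 -29.44  45.  ]
wrist pad [640.05 -25.72  12.  ] tip [639.28 -23.34  45.  ] [279.3   19.18]
```

View pics/c3.png

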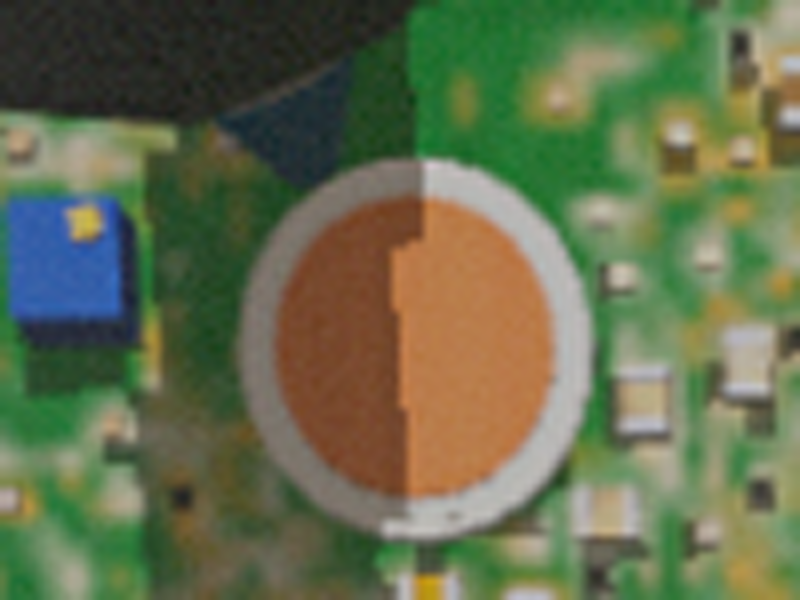

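In the close-up the tip's end is at about (279.3,22.4) and the pad centre at (291.5,43). The pad is therefore about 1.3 mm too far along -y. I'll nudge it, let go, back off and check.

Run:
```python
from h import *
np.set_printoptions(precision=2,suppress=True)
st=env.read_state();p=st["tool_pos"]
env.move_l(np.array([521.8-.4,-33.05+1.3,97]),rate=20);env.hold(.3)
s0=env.read_state();w=viewer.camera("wrist");print(s0["tool_pos"],s0["force"])
set_gripper(60)
print(env.move_l([521.4,-31.75,175],rate=80,f_stop=15));
env.move_l([400,-31.75,240],rate=200)
env.hold(.3);st=env.read_state();print(st["time_s"],st["force"])
I={n:viewer.camera(n) for n in("scene","side","wrist")}
for n in I:cv2.imwrite(f"pics/{n}4.png",I[n])
np.save("w4.npy",np.r_[st["tool_pos"],st["orientation"]])
def f(n,X,k=4):
    u=proj(n,X,st).astype(int);w,h=400//k,300//k;x,y=u[0]-w//2,max(0,u[1]-h//2);print(n,x,y)
    return cv2.resize(I[n][y:y+h,x:x+w],(400,300),interpolation=cv2.INTER_CUBIC)
X=[639.5,-24.2,25]
cv2.imwrite("pics/c4.png",np.vstack([np.hstack([f("scene",X,8),f("side",X,8)]),np.hstack([f("wrist",X,4),cv2.resize(w[0:75,240:340],(400,300))])]))
```

```text
[521.43 -31.73  97.01] [-0.56 -0.2  -1.67]
False
11.4917 [0.47 1.08 0.14]
scene 313 211
side 243 209
wrist 246 0
```

View pics/c4.png

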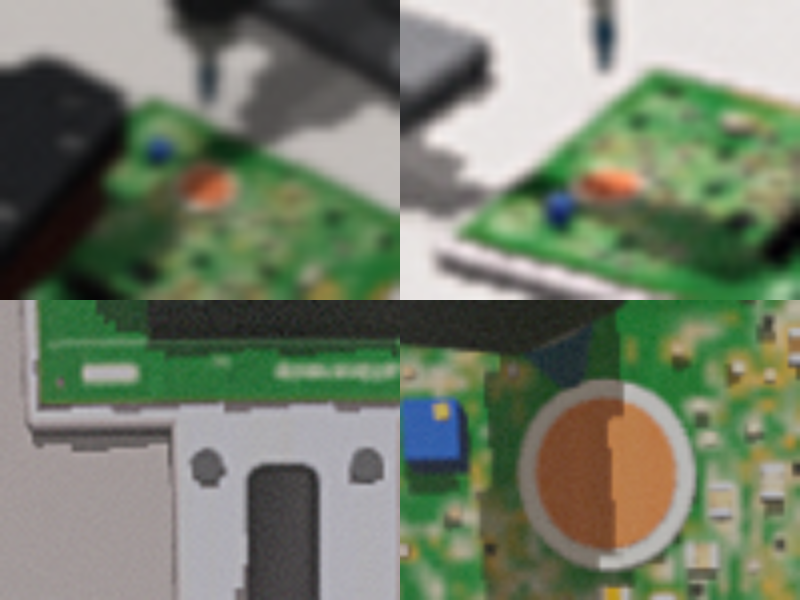

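In the released view the tip is at scene (338.9,223.9) and side (268.4,217.5). The pad is at scene (339,234.4) and side (269.3,232.1).

Run:
```python
from h import *
np.set_printoptions(precision=2,suppress=True)
v=np.load("w2.npy");st=dict(tool_pos=v[:3]+[-.34,1.35,.04],orientation=v[3:])
print("wrist tip",atz("wrist",(279.5,21.5),45,st),atz("wrist",(280+0,21),45,st),"pad",atz("wrist",(240+207/4,(474-300)/4),12,st))
a,b,c,d=(338.4,223.5),(268,217.1),(338.6,234),(268.8,231.7)
print("tip",tri(ray("scene",a),ray("side",b)),atz("scene",a,45),atz("side",b,45))
print("pad",tri(ray("scene",c),ray("side",d)),atz("scene",c,12),atz("side",d,12))
```

```text
wrist tip [638.39 -22.86  45.  ] [638.55 -23.05  45.  ] pad [639.3  -24.22  12.  ]
tip [639.35 -23.8   47.64] [639.66 -23.01  45.  ] [643.7  -29.78  45.  ]
pad [639.31 -24.91  12.39] [638.19 -25.06  12.  ] [641.08 -26.63  12.  ]
```

Pad and tip agree to about 1 mm in the wrist and triangulated estimates.

```bash
python3 -c "
from h import *
print(workorder.sign_off())"
```

```text
the job is handed in; nothing more can be done
None
```

The carrier with the pin-header board is released with its copper pad under the nozzle tip, within about 1 mm by my camera measurements. The arm is clear, I did not touch the stand or the other carrier, and the job was handed in after about 12 s of robot time.

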